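# Find the tight spot of a fence-tape reel and lock it there

## Task

The empty fence-tape reel lying on the counter drags at one place in its turn, where its bent upper flange rubs on the guide post's nose. Let its brake off, hold the crank knob lightly, turn the reel slowly and feel for the place where it drags hardest, and leave it stopped there with the brake pushed firmly on again, so that the bend stays right at the nose to be straightened. Do not drag the reel round against its brake, do not force the crank or the lever, and leave the other things on the counter where they are.

Things in the scene. Friction and masses are not known exactly. Their poses are not given: they have to be found in the camera images.
- frame: the reel's steel frame, fixed on the counter: a cross of 34 mm bars on rubber feet, with a carrying grip towards its -x. Origin on the counter's surface (z = 0) under the upright axle of the reel; own +x points to the guide post, own +y to the brake's side.
- reel: the green reel, turns without end either way about its own z, which stands on the frame's origin. Origin on the axle 18 mm above the counter; own +x points to the crank knob, so its yaw relative to the frame is the crank's angle. Upper flange 268 mm across, top 110 mm above the counter (ribs 3 mm, hub cap up to 13 mm higher). Drag at the knob about 0.7 N, brake off. Let go, it stays.
- crank (a point): middle of the black crank knob's gripping part: an upright round knob 28 mm across that turns freely on its pin, 98 mm from the axle; this point is 150 mm above the counter, the knob's straight part reaches from 25 mm below it to 17 mm above it, its top 23 mm above it. Thin plastic: hold it with 15 to 25 N a finger, no more.
- post: the guide post: upright steel bar of the frame, 30 mm wide, 118 mm high, 155 mm from the axle on the frame's +x. Origin at the frame's origin. It carries the white nose. The reel's bend (under the flange's overhang, in none of these poses, at an angle to the crank that differs every time) meets the nose over an arc of about 35 degrees.
- nose (a point): tip of the post's white nose, a stiff springy plastic finger, 131 mm from the axle, 99 mm above the counter. While the bend passes, the drag at the knob rises smoothly to 6 to 9 N in the middle of the arc, the place of hardest drag, and falls again. There the nose presses with about 8 N; 9 degrees to either side with 6 N.
- lever: brake lever, a bent rod swinging level about an upright pivot, its origin (frame x 55, y 138 mm, 24 mm up). Yaw relative to the frame: 0 fully off (stop); the pad meets the lower flange at about 0.30; 0.38 rad fully on (stop). Positive, handle towards the reel, is on. Starts on. Stiff hinge, stays where left: about 6 N at the handle moves it, 12 N drives it fully on.
- handle (a point): middle of the lever's red upright handle, a round grip 18 mm across, 60 mm long; this point is 142 mm above the counter, the top 167 mm; in the lever's own frame at x -115, y 60 mm from the pivot.
- bowl: steel pet bowl, 130 mm across, 50 mm high, loose; origin at the centre of its underside. Leave it alone.
- bottle: yellow plastic bottle, 64 mm across, 170 mm high, loose; origin at the centre of its underside. Leave it alone.
- tin: red tin, 74 mm across, 85 mm high, loose; origin at the centre of its underside. Leave it alone.
- screwdriver: screwdriver lying on the counter, loose, its length along its own x. Leave it alone.

How it is judged (in metres and radians):
On the way, in this order (a step that is already met when the one before it is completed fails the run):
1. the brake is let off: its pad is clear of the reel (contact force between lever and reel below 0.2 N), for 0.2 s.
2. with the brake off, the reel is brought to a stand with its bend at the nose (nose pressing on the reel with over 6 N) (contact force between post and reel above 6 N and contact force between lever and reel below 0.2 N and angular speed of reel below 0.15 rad/s), for 0.3 s.
At the end, for the whole second after the job is handed in: The reel is at rest with its bend at the nose (the nose presses on it with over 6 N, that is within about 9 degrees of the place of hardest drag), the brake is on (its pad presses on the reel with over 6 N), and the bowl, bottle, tin and screwdriver are within 30 mm of where they were (contact force between each of post, lever and reel above 6 N and angular speed of reel below 0.05 rad/s and distance of each of bowl, bottle, tin, screwdriver from where it was at the start of the episode below 0.03 m); the robot touches nothing.
It fails at once if the crank knob is squeezed or forced: the fingers' contact forces on it and the reel add up to over 60 N (contact force between the fingers and reel above 60 N).
It fails at once if the lever is squeezed or forced: the fingers' contact forces on it add up to over 70 N (contact force between the fingers and lever above 70 N).
It fails at once if the reel is dragged round against its brake (contact force between lever and reel above 4 N and angular speed of reel above 0.4 rad/s).
It fails at once if the reel is whirled faster than 2.5 rad/s (angular speed of reel above 2.5 rad/s).
It fails at once if the bowl, bottle, tin or screwdriver is pushed more than 30 mm away (distance of any of bowl, bottle, tin, screwdriver from where it was at the start of the episode above 0.03 m).
It also fails if it takes over 72 s, if anything falls off the work surface, if the arm or the gripper's body presses on something with over 40 N, if the wrist force passes 120 N, or if a joint passes its speed limit or range.

## Robot

A 6-joint arm with a two-finger parallel gripper is mounted at the origin on the work surface. World frame = base frame: x ahead of the robot, y to its left, z up, the work surface at z = 0. Lengths are in mm, angles in rad, forces in N, time in s.
With the tool pointing down it reaches from about 350 to 975 mm from the base axis. Payload 7.1 kg.
Tool frame: the origin (TCP) lies at the very end of the fingers, on their centre line; the grasp point (between the pads) lies 19 mm behind it; x points along the fingers, z is the direction in which the jaws open and shut, and the axes are right-handed (so a half turn about x gives the same grasp; the last joint's range is limited). The gripper opens to 88 mm and grips with 3 to 60 N. Pads are 20 mm wide; open, the fingers measure 115 mm over their backs; the gripper's body (75 mm by 178 mm) begins 61 mm behind the grasp point.
Start: joints at [1.282, 0.423, 1.63, -0, 1.089, -0.019], TCP at [166.555, 602.382, 195.275] pointing down, gripper open.
Joint ranges: [-3, 3], [-0.9, 2.11], [0.09, 2.58], [-1.31, 4.45], [0.11, 2.69], [-2.54, 2.54]. Speed limits (rad/s): [2.39, 2.39, 3.01, 3.14, 3.14, 3.14].

## Interface

Orientations are given as a rotation vector (axis times angle).
In Python, from workcell import * gives the robot as it stands.
- The arm moves only by the shell command python3 -m crank 'ROWS'. ROWS is JSON, a list of rows, each a list of 3 entries, a list of its own where there are three numbers: the shift along the tool's x, y, z in cm, then the turn, a rotation vector about the tool's x, y, z in degrees, then the finger opening in cm, from 0 to 8.78. In form: [[[dx, dy, dz], [rx, ry, rz], claw], ...]. A call has 1 to 5 rows; each row shifts and turns the commanded pose from where the row before left it, along the tool's axes as they then stand; what a row does not reach is not made up. A row lasts 1/8 s, in which the tool goes at most 62.5 mm and 10.7 degrees, less where a joint would pass 70% of its speed; a pose out of reach is approached as far as the arm can. A call with a gripper value outside its range is refused whole. The fingers move at their own pace and stop on an object; the grip force is fixed at half the most. Time passes only in rows, so rows that do not move let the fingers close. It gives the time, the measured TCP pose, the force and the opening at its end, in the units of the state.
- get_obs(): the state, without advancing time (a new reading comes with each control period).
- get_image(name): name is "side" or "top"; returns a dict with "pixels" (480x640x3 uint8, red, green, blue), "mtx" (3x3 intrinsics, pixels), "view" (4x4, takes a point from world to camera coordinates). Camera axes: x right, y down, z forward; pixel columns grow to the right and rows downward; lengths in mm; the calibration is good to about 2 mm. A picture is of the moment at which its call begins. There is no depth.
- close_job(): hands the job in, once; it reports no verdict.
The state is a dict: "t": time; "qpos": joint angles; "qvel": joint speeds; "joint_torque": joint torques, N m; "ee_pos": TCP position; "orientation": TCP orientation; "ft_force": force on the tool from outside, world axes, zero at the start; "moment": the same for the moment, N m; "width": finger opening in mm.
Only numpy, scipy, OpenCV 4.12 (cv2) and the standard library are available. Lean on these libraries where they do the work, as an engineer would, in place of code of your own. Each camera call takes 0.05 s, during which the arm holds its last target.

## Working session

There is one attempt and no reset: what is moved stays moved. The work goes in short steps, Python scripts to look and compute and a shell command to move; the robot and the scene stay as the last step left them, time stands still between calls to the robot, and variables do not carry over. Pictures are saved under pics/ and viewed, and the job is handed in when it is done.

```bash
ls; mkdir -p pics; python3 - <<'E'
from workcell import *
import cv2
o=get_obs()
print({k:(v if not hasattr(v,'round') else v.round(3)) for k,v in o.items()})
for n in("side","top"):
    d=get_image(n); cv2.imwrite(f"pics/{n}0.png",d["pixels"][:,:,::-1]); print(d["mtx"],d["view"])
E
```

```text
pics
{'t': 0.0, 'qpos': array([ 1.282,  0.424,  1.631,  0.   ,  1.089, -0.019]), 'qvel': array([ 0.002,  0.   , -0.001,  0.001, -0.   ,  0.001]), 'joint_torque': array([ 0.0000e+00, -5.4464e+01, -2.7365e+01,  6.4000e-02,  2.3000e-02,
       -0.0000e+00]), 'ee_pos': array([166.372, 601.824, 194.521]), 'orientation': array([-1.009,  1.326,  1.008]), 'ft_force': array([-0.498,  0.745, -0.937]), 'moment': array([0.017, 0.024, 0.005]), 'width': 87.8331651055519}
[[591.46962541   0.         316.93210207]
 [  0.         591.46962541 242.03770269]
 [  0.           0.           1.        ]] [[ 6.98834244e-01 -7.15264235e-01  5.27001803e-03 -3.80860841e+02]
 [-5.43862784e-01 -5.36126608e-01 -6.45586193e-01  3.91642687e+02]
 [ 4.64590111e-01  4.48291573e-01 -7.63669231e-01  1.15991086e+03]
 [ 0.00000000e+00  0.00000000e+00  0.00000000e+00  1.00000000e+00]]
[[516.88426491   0.         330.47131568]
 [  0.         516.88426491 245.6856796 ]
 [  0.           0.           1.        ]] [[ 1.68559519e-02 -9.99844820e-01 -5.11975141e-03  1.79577561e+01]
 [-9.96551748e-01 -1.63839307e-02 -8.13399006e-02  5.44957234e+02]
 [ 8.12433966e-02  6.47315867e-03 -9.96673271e-01  1.20028548e+03]
 [ 0.00000000e+00  0.00000000e+00  0.00000000e+00  1.00000000e+00]]
```

View pics/side0.png

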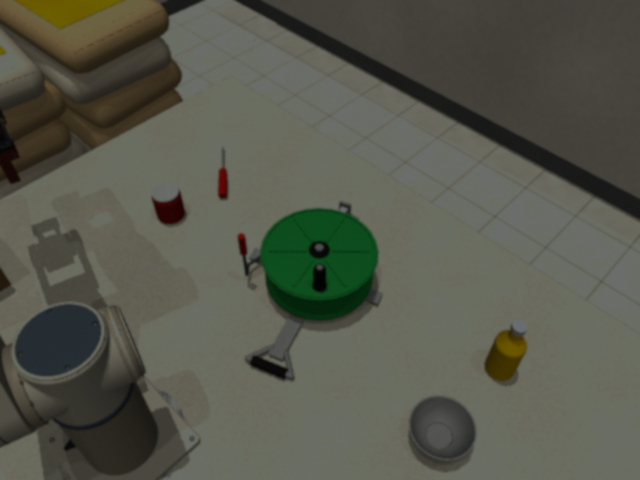

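View pics/top0.png

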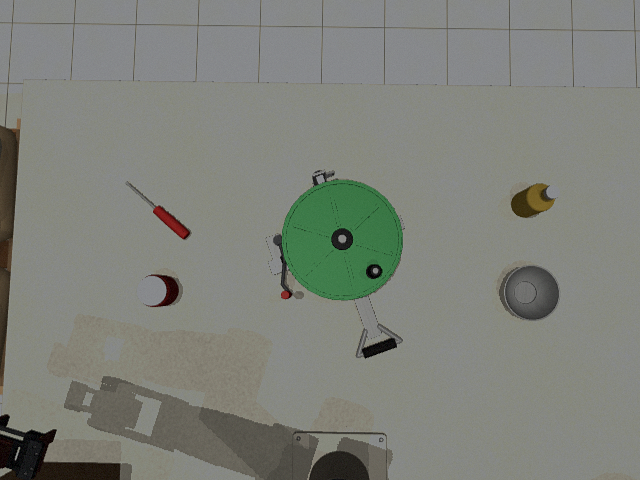

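The top view shows the reel hub at about (342,239), the crank knob at (374,271), the red handle at (285,295), the post at (321,178) and the grip at (380,345). I'll enlarge both views.

```bash
python3 - <<'E'
import cv2
t=cv2.imread("pics/top0.png"); s=cv2.imread("pics/side0.png")
c=t[160:310,250:425]; cv2.imwrite("pics/top0c.png",cv2.convertScaleAbs(cv2.resize(c,None,fx=4,fy=4,interpolation=cv2.INTER_CUBIC),alpha=1.4))
c=s[195:345,220:395]; cv2.imwrite("pics/side0c.png",cv2.convertScaleAbs(cv2.resize(c,None,fx=4,fy=4,interpolation=cv2.INTER_CUBIC),alpha=1.8))
E
```

```text
(no output)
```

View pics/top0c.png

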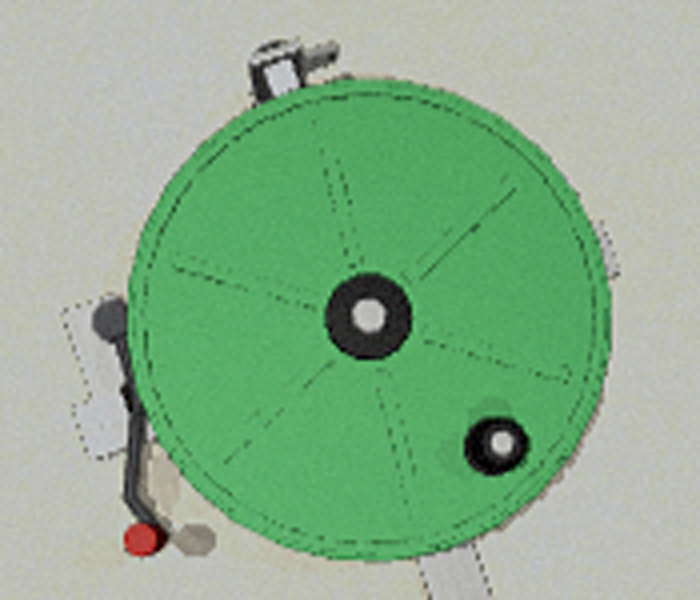

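View pics/side0c.png

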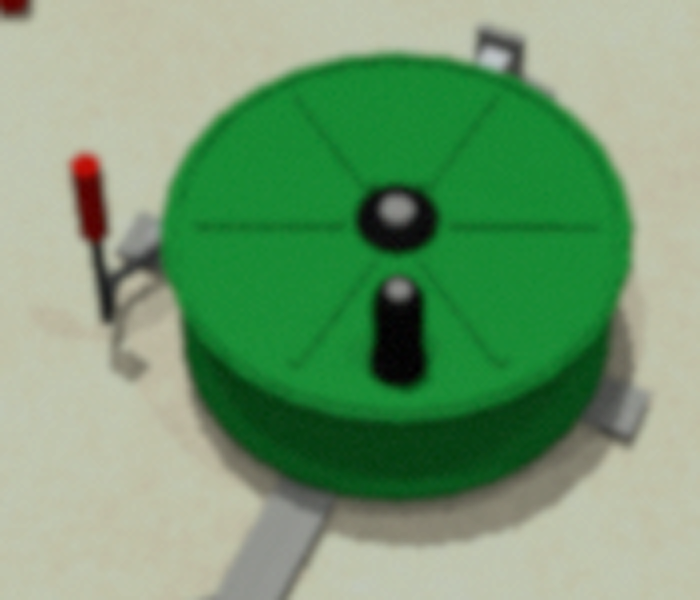

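```bash
cat > h.py <<'E'
import numpy as np, cv2
from workcell import *
CAM={}
def cams():
    for n in("side","top"):
        d=get_image(n); CAM[n]=(d["mtx"],d["view"]); CAM[n+"p"]=d["pixels"]
def onplane(n,uv,z):
    K,V=CAM[n]; R=V[:3,:3];t=V[:3,3]; c=-R.T@t
    r=R.T@np.linalg.solve(K,[*uv,1]); return c+r*(z-c[2])/r[2]
def proj(n,p):
    K,V=CAM[n]; q=K@(V[:3,:3]@np.asarray(p)+V[:3,3]); return q[:2]/q[2]
def tri(a,b):
    P=[CAM[n][0]@CAM[n][1][:3] for n in("side","top")]
    X=cv2.triangulatePoints(P[0],P[1],np.array(a,float),np.array(b,float)); return (X[:3]/X[3]).ravel()
E
python3 - <<'E'
from h import *
cams()
pts={'hub':((397,208),(369,315),123),'knob':((399,287),(502,443),173),'handle':((85,160),(141,540),167),'post':((500,48),(279,72),118)}
W={}
for k,(s,t,z) in pts.items():
    s=(s[0]/4+220,s[1]/4+195);t=(t[0]/4+250,t[1]/4+160)
    print(k,onplane('top',t,z).round(1),onplane('side',s,z).round(1),tri(s,t).round(1))
for b,z in(((312,178),118),):pass
h=onplane('top',(342.25,238.75),123)[:2];kn=onplane('top',(375.5,270.75),173)[:2];ha=onplane('top',(285.25,295),167)[:2];po=onplane('top',(319.75,178),118)[:2]
print('r knob',np.linalg.norm(kn-h),np.arctan2(*(kn-h)[::-1]), 'post',np.linalg.norm(po-h),np.arctan2(*(po-h)[::-1]))
for lv in(0,.38):
  hl=np.array([55-115*np.cos(lv)-60*np.sin(lv),138-115*np.sin(lv)+60*np.cos(lv)]);print('handle frame',hl,np.hypot(*hl),np.arctan2(hl[1],hl[0]))
print('handle meas',np.linalg.norm(ha-h),np.arctan2(*(ha-h)[::-1]))
E
```

```text
hub [551.9   1.1 123. ] [552.6   1.1 123. ] [552.1   0.9 123.6]
knob [481.9 -67.7 173. ] [485.1 -65.3 173. ] [482.2 -67.7 177.8]
handle [428.9 117.9 167. ] [431.4 120.4 167. ] [429.1 117.4 171.3]
post [686.   52.5 118. ] [687.6  46.7 118. ] [689.2  50.8 113.3]
r knob 98.11079069092114 -2.3647152577601838 post 143.62964295864967 0.3666820648572985
handle frame [-60. 198.] 206.8912757948 1.8650308919060845
handle frame [-74.05166126 151.06402415] 168.23789088017716 2.026573653495775
handle meas 169.67435185559674 2.3818238812332555
```

```bash
cat >> h.py <<'E'
from scipy.spatial.transform import Rotation as Ro
def st(): 
    o=get_obs(); R=Ro.from_rotvec(o["orientation"]).as_matrix(); return o,R
def show():
    o,R=st()
    print('t',round(o['t'],2),'p',o['ee_pos'].round(1),'F',o['ft_force'].round(2),'w',round(o['width'],1),'q',o['qpos'].round(2),'jawyaw',np.degrees(np.arctan2(R[1,2],R[0,2])).round(1),'x',R[:,0].round(3))
def to(p,jaw):
    """shift in tool axes (cm) to p and turn about tool x (deg) so jaw z axis at yaw jaw deg (mod 180)"""
    o,R=st(); d=R.T@(np.array(p)-o['ee_pos'])/10
    a=np.degrees(np.arctan2(R[1,2],R[0,2])); e=(jaw-a+90)%180-90
    c=(Ro.from_matrix(R)).as_matrix()
    print('shift cm',d.round(2),'turn about x',round(-e,1),'dist',np.linalg.norm(d).round(1))
E
python3 - <<'E'
from h import *
show(); to((429,118,200),90); print(st()[1].round(3))
E
```

```text
t 0.2 p [166.4 602.  194.8] F [ 0.19 -0.1  -0.01] w 88.0 q [ 1.28  0.42  1.63 -0.    1.09 -0.02] jawyaw 74.5 x [-0.    -0.001 -1.   ]
shift cm [ -0.48 -38.21 -39.66] turn about x -15.5 dist 55.1
[[-0.    -0.964  0.267]
 [-0.001  0.267  0.964]
 [-1.    -0.    -0.001]]
```

```bash
python3 -m crank '[[[0,-4.2,-4.4],[0,0,0],5],[[0,-4.2,-4.4],[0,0,0],5],[[0,-4.2,-4.4],[0,0,0],5],[[0,-4.2,-4.4],[0,0,0],5],[[0,-4.2,-4.4],[0,0,0],5]]'; python3 -m crank '[[[0,-4.2,-4.4],[0,0,0],5],[[0,-4.2,-4.4],[0,0,0],5],[[0,-4.2,-4.4],[-5,0,0],5],[[0,0,0],[-10.5,0,0],5]]'
python3 - <<'E'
from h import *
show(); to((429,118,132),90)
E
```

```text
t: 0.82
ee_pos: [310.9, 332.7, 195.4]
orientation: [-1.009, 1.324, 1.008]
ft_force: [1.4, 0.4, 0.1]
width: 49.9
t: 1.32
ee_pos: [398.2, 170.1, 195.4]
orientation: [-1.209, 1.209, 1.208]
ft_force: [-0.7, 0.7, -0.9]
width: 50.2
t 1.32 p [398.2 170.1 195.4] F [-0.67  0.65 -0.93] w 50.2 q [ 0.38  0.14  2.03 -0.    0.97 -1.19] jawyaw 90.0 x [ 0.001 -0.    -1.   ]
shift cm [ 6.35 -3.08 -5.21] turn about x -0.0 dist 8.8
```

```bash
python3 -m crank '[[[0,-3.1,-5.2],[0,0,0],5],[[0,0,0],[0,0,0],5],[[3.2,0,0],[0,0,0],5],[[3.1,0,0],[0,0,0],5],[[0,0,0],[0,0,0],5]]'; 
python3 - <<'E'
from h import *
show(); cams()
for n in("side","top"): cv2.imwrite(f"pics/{n}1.png",cv2.convertScaleAbs(cv2.resize(CAM[n+"p"][160:360,180:440,::-1],None,fx=3,fy=3,interpolation=cv2.INTER_CUBIC),alpha=1.6))
E
```

```text
t: 1.95
ee_pos: [425.4, 121.8, 130.7]
orientation: [-1.208, 1.213, 1.213]
ft_force: [-0.2, -0.7, -0.4]
width: 49.7
t 1.95 p [425.4 121.8 130.7] F [-0.2 -0.7 -0.4] w 49.7 q [ 0.25  0.26  2.07  0.    0.82 -1.32] jawyaw 90.1 x [-0.005 -0.001 -1.   ]
```

View pics/side1.png

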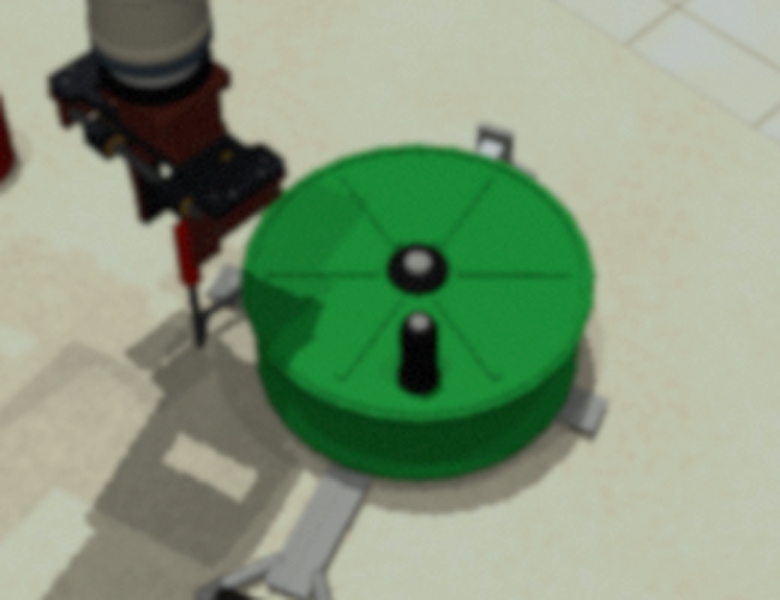

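View pics/top1.png

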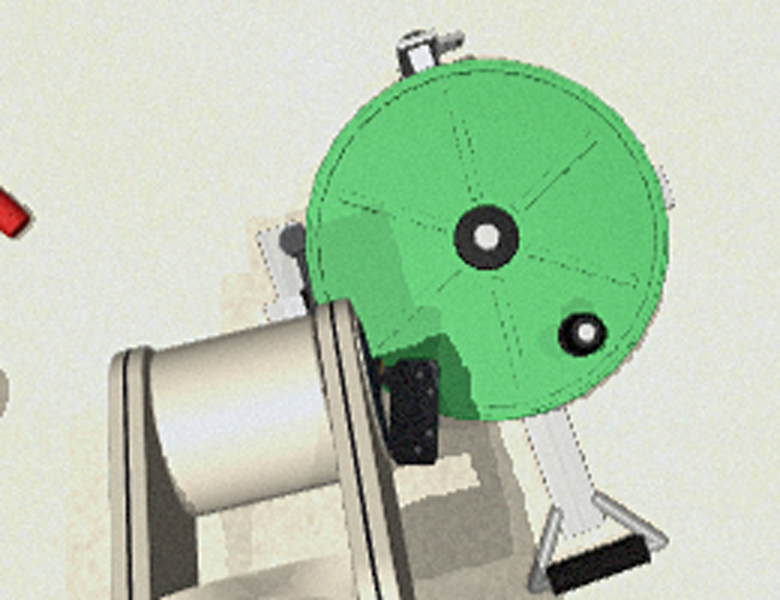

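The handle (side crop, 187,255) sits between the fingers. I'll close them loosely around it.

```bash
python3 -m crank '[[[0,-0.3,-0.3],[0,0,0],2.4],[[0,0,0],[0,0,0],2.4],[[0,0,0],[0,0,0],2.4]]'; python3 -m crank '[[[0,0,0.7],[0,0,0],2.4],[[0,0,0.9],[0,0,0],2.4],[[0,0,1],[0,0,0],2.4]]';
```

```text
t: 2.42
ee_pos: [431.0, 118.6, 132.8]
orientation: [-1.21, 1.208, 1.209]
ft_force: [-0.1, 0.1, 0.4]
width: 25.3
t: 2.8
ee_pos: [428.2, 143.6, 131.8]
orientation: [-1.21, 1.214, 1.212]
ft_force: [-4.8, -8.2, 3.9]
width: 24.2
```

```bash
python3 -m crank '[[[0,0.1,1],[0,0,0],2.4],[[0,0.1,0.8],[0,0,0],2.4],[[0,0,0],[0,0,0],2.4]]'; python3 -m crank '[[[0,0,0.4],[0,0,0],2.4],[[0,0,0.4],[0,0,0],2.4]]'
```

```text
t: 3.18
ee_pos: [427.2, 162.6, 131.8]
orientation: [-1.21, 1.211, 1.212]
ft_force: [-2.0, -2.3, 0.4]
width: 24.2
t: 3.42
ee_pos: [427.4, 169.8, 131.8]
orientation: [-1.21, 1.212, 1.211]
ft_force: [-1.9, -6.3, 0.3]
width: 23.7
```

```bash
python3 -m crank '[[[0,0,-0.3],[0,0,0],5],[[0,0,0],[0,0,0],5],[[-3.5,0,0],[0,0,0],5],[[-3.5,0,0],[0,0,0],5]]'; python3 -m crank '[[[0,-1.1,-4.7],[0,0,0],5],[[0,-1.1,-4.7],[0,0,0],5],[[0,-1.1,-4.7],[0,0,0],5],[[0,-1.1,-4.7],[0,0,0],5],[[0,-1.1,-4.7],[-7,0,0],5]]';python3 -m crank '[[[0,0,0],[-10,0,0],5],[[0,0,0],[-10,0,0],5],[[0,0,0],[-9,0,0],5]]'
python3 - <<'E'
from h import *
show(); to((482.5,-67.3,131),126)
cams()
for n in("top",): cv2.imwrite(f"pics/{n}2.png",cv2.convertScaleAbs(cv2.resize(CAM[n+"p"][160:360,180:440,::-1],None,fx=3,fy=3,interpolation=cv2.INTER_CUBIC),alpha=1.6))
for n in("side",): cv2.imwrite(f"pics/{n}2.png",cv2.convertScaleAbs(cv2.resize(CAM[n+"p"][160:360,180:440,::-1],None,fx=3,fy=3,interpolation=cv2.INTER_CUBIC),alpha=1.6))
E
```

```text
t: 3.92
ee_pos: [428.6, 167.7, 203.0]
orientation: [-1.209, 1.209, 1.21]
ft_force: [0.5, 0.8, 0.0]
width: 49.9
t: 4.55
ee_pos: [484.4, -69.0, 202.6]
orientation: [-1.302, 1.146, 1.3]
ft_force: [0.1, 0.2, 0.3]
width: 50.1
t: 4.92
ee_pos: [484.1, -67.7, 202.4]
orientation: [-1.659, 0.839, 1.658]
ft_force: [0.7, -0.4, -0.5]
width: 50.1
t 4.92 p [484.1 -67.7 202.4] F [ 0.67 -0.45 -0.54] w 50.1 q [-0.16  0.21  1.92  0.    1.01 -2.37] jawyaw 126.3 x [ 0.001  0.    -1.   ]
shift cm [7.14 0.11 0.13] turn about x 0.3 dist 7.1
```

View pics/side2.png

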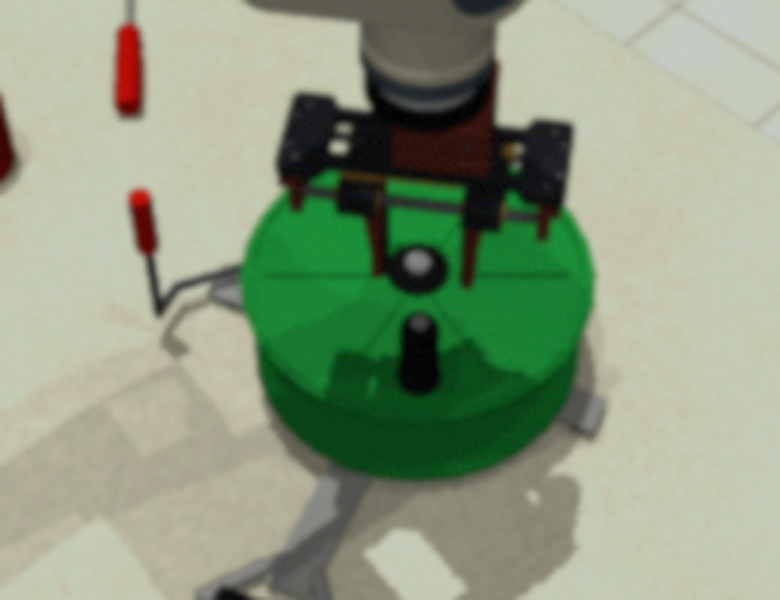

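View pics/top2.png

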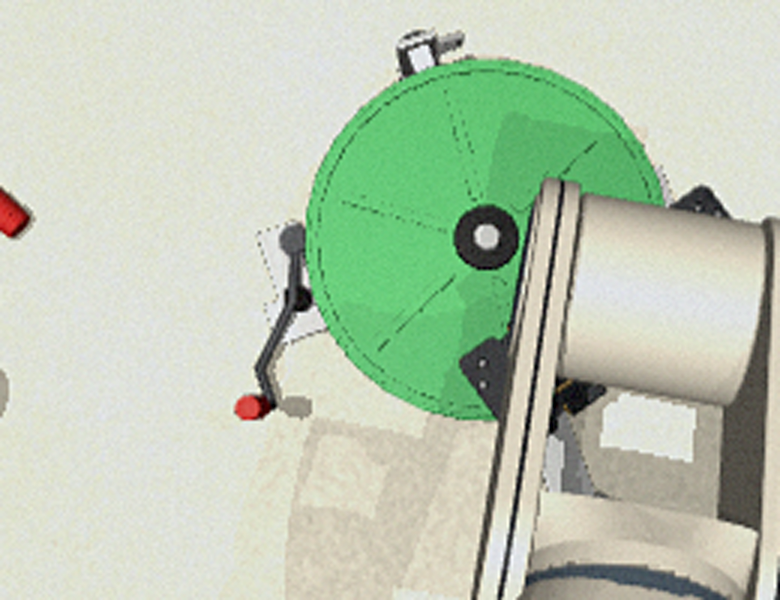

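The handle has swung out to (250,407) in the top crop, so the brake is off. The knob lies under the open fingers, so I descend and cage it loosely.

```bash
python3 -m crank '[[[3.6,0.1,0.1],[0,0,0],5],[[3.5,0,0],[0,0,0],5],[[0,0,0],[0,0,0],3.2],[[0,0,0],[0,0,0],3.0],[[0,0,0],[0,0,0],3.0]]'
python3 - <<'E'
from h import *
show(); to((482.5,-67.3,131),126)
E
```

```text
t: 5.65
ee_pos: [483.4, -67.2, 132.6]
orientation: [-1.657, 0.842, 1.653]
ft_force: [-0.0, 0.1, 0.1]
width: 30.2
t 5.65 p [483.4 -67.2 132.6] F [-0.    0.09  0.08] w 30.2 q [-0.16  0.31  1.98  0.    0.85 -2.36] jawyaw 126.0 x [ 0.002 -0.    -1.   ]
shift cm [0.16 0.08 0.05] turn about x -0.0 dist 0.2
```

```bash
cat >> h.py <<'E'
C=np.array([552.2,1.0])
def ana():
    o,R=st(); d=o['ee_pos'][:2]-C; r=np.hypot(*d); u=d/r; tn=np.array([u[1],-u[0]]); F=o['ft_force'][:2]
    ph=np.degrees(np.arctan2(u[1],u[0])); jaw=np.degrees(np.arctan2(R[1,2],R[0,2]))
    print('T',round(o['t'],2),'phi',ph.round(1),'r',r.round(1),'z',o['ee_pos'][2].round(1),'Fcw',(F@tn).round(2),'Frad',(F@u).round(2),'jawerr',((jaw-ph-270+90)%180-90).round(1),'w',round(o['width'],1),'q6',o['qpos'][5].round(2))
E
A(){ python3 -c "from h import *; ana()"; }
A
python3 -m crank '[[[0.1,0.08,0.72],[0,0,0],3.0],[[0,0.03,0.72],[0,0,0],3.0],[[0,-0.05,1.02],[6,0,0],3.0]]' >/dev/null; A
python3 -m crank '[[[0,-0.05,1.02],[6,0,0],3.0],[[0,-0.05,1.02],[6,0,0],3.0]]'>/dev/null; A
python3 -m crank '[[[0,-0.05,1.02],[6,0,0],3.0],[[0,-0.05,1.02],[6,0,0],3.0]]'>/dev/null; A
```

```text
T 5.65 phi -135.2 r 96.9 z 132.6 Fcw 0.07 Frad -0.06 jawerr -8.8 w 30.2 q6 -2.36
T 6.03 phi -150.4 r 97.7 z 130.7 Fcw -0.76 Frad 0.28 jawerr 0.3 w 30.3 q6 -2.22
T 6.28 phi -162.5 r 98.1 z 130.6 Fcw -0.57 Frad -0.11 jawerr 0.3 w 30.6 q6 -1.97
T 6.53 phi -174.4 r 98.4 z 130.5 Fcw -0.54 Frad 0.07 jawerr 0.3 w 30.1 q6 -1.72
```

Base drag reads about 0.6 N and the tracking is good. I carry on.

```bash
A(){ python3 -c "from h import *; ana()"; }
python3 -m crank '[[[0,-0.06,1.02],[6,0,0],3.0],[[0,-0.06,1.02],[6,0,0],3.0]]'>/dev/null; A
python3 -m crank '[[[0,-0.06,1.02],[6,0,0],3.0],[[0,-0.06,1.02],[6,0,0],3.0]]'>/dev/null; A
python3 -m crank '[[[0,-0.06,1.02],[6,0,0],3.0],[[0,-0.06,1.02],[6,0,0],3.0]]'>/dev/null; A
python3 -m crank '[[[0,-0.06,1.02],[6,0,0],3.0],[[0,-0.06,1.02],[6,0,0],3.0]]'>/dev/null; A
```

```text
T 6.78 phi 173.7 r 98.5 z 130.5 Fcw -0.97 Frad -0.11 jawerr 0.2 w 29.7 q6 -1.46
T 7.03 phi 161.8 r 98.5 z 130.5 Fcw -1.8 Frad -0.74 jawerr 0.1 w 29.9 q6 -1.21
T 7.28 phi 149.9 r 98.5 z 130.4 Fcw -0.93 Frad 0.28 jawerr -0.1 w 30.3 q6 -0.96
T 7.53 phi 138.0 r 98.4 z 130.4 Fcw -0.08 Frad -0.27 jawerr -0.2 w 30.1 q6 -0.72
```

```bash
A(){ python3 -c "from h import *; ana()"; }
python3 -m crank '[[[0,-0.05,1.02],[6,0,0],3.0],[[0,-0.05,1.02],[6,0,0],3.0]]'>/dev/null; A
python3 -m crank '[[[0,-0.05,1.02],[6,0,0],3.0],[[0,-0.05,1.02],[6,0,0],3.0]]'>/dev/null; A
python3 -m crank '[[[0,-0.05,1.02],[6,0,0],3.0],[[0,-0.05,1.02],[6,0,0],3.0]]'>/dev/null; A
python3 -m crank '[[[0,-0.05,1.02],[6,0,0],3.0],[[0,-0.05,1.02],[6,0,0],3.0]]'>/dev/null; A
```

```text
T 7.78 phi 126.1 r 98.4 z 130.4 Fcw -0.42 Frad 0.36 jawerr -0.3 w 30.0 q6 -0.49
T 8.03 phi 114.3 r 98.4 z 130.3 Fcw -0.79 Frad -0.09 jawerr -0.4 w 29.9 q6 -0.26
T 8.28 phi 102.3 r 98.4 z 130.3 Fcw -0.86 Frad 0.06 jawerr -0.5 w 30.1 q6 -0.05
T 8.53 phi 90.5 r 98.3 z 130.3 Fcw -1.29 Frad 0.66 jawerr -0.6 w 29.8 q6 0.16
```

```bash
A(){ python3 -c "from h import *; ana()"; }
python3 -m crank '[[[0,-0.05,1.02],[6,0,0],3.0],[[0,-0.05,1.02],[6,0,0],3.0]]'>/dev/null; A
python3 -m crank '[[[0,-0.05,1.02],[6,0,0],3.0],[[0,-0.05,1.02],[6,0,0],3.0]]'>/dev/null; A
python3 -m crank '[[[0,-0.05,1.02],[6,0,0],3.0],[[0,-0.05,1.02],[6,0,0],3.0]]'>/dev/null; A
python3 -m crank '[[[0,-0.05,1.02],[6,0,0],3.0],[[0,-0.05,1.02],[6,0,0],3.0]]'>/dev/null; A
```

```text
T 8.78 phi 78.5 r 98.2 z 130.3 Fcw -0.33 Frad -0.2 jawerr -0.7 w 29.7 q6 0.36
T 9.03 phi 67.4 r 97.8 z 130.2 Fcw -7.54 Frad -0.12 jawerr -1.5 w 30.0 q6 0.55
T 9.28 phi 56.0 r 97.6 z 130.2 Fcw -8.87 Frad -0.04 jawerr -2.1 w 30.1 q6 0.74
T 9.53 phi 43.3 r 97.6 z 130.3 Fcw -2.91 Frad 0.08 jawerr -1.5 w 29.7 q6 0.93
```

The drag peaks near 60 degrees. I overrun a little, then sweep back finely.

```bash
A(){ python3 -c "from h import *; ana()"; }
python3 -m crank '[[[0,-0.05,1.02],[6,0,0],3.0],[[0,-0.02,0.6],[3,0,0],3.0],[[0,0,0],[0,0,0],3]]'>/dev/null; A
python3 -m crank '[[[0,0,-0.5],[-3,0,0],3.0]]'>/dev/null; A
python3 -m crank '[[[0,-0.01,-0.51],[-3,0,0],3.0]]'>/dev/null; A
python3 -m crank '[[[0,-0.01,-0.51],[-3,0,0],3.0]]'>/dev/null; A
python3 -m crank '[[[0,-0.01,-0.51],[-3,0,0],3.0]]'>/dev/null; A
python3 -m crank '[[[0,-0.01,-0.51],[-3,0,0],3.0]]'>/dev/null; A
python3 -m crank '[[[0,-0.01,-0.51],[-3,0,0],3.0]]'>/dev/null; A
python3 -m crank '[[[0,-0.01,-0.51],[-3,0,0],3.0]]'>/dev/null; A
python3 -m crank '[[[0,-0.01,-0.51],[-3,0,0],3.0]]'>/dev/null; A
python3 -m crank '[[[0,-0.01,-0.51],[-3,0,0],3.0]]'>/dev/null; A
python3 -m crank '[[[0,-0.01,-0.51],[-3,0,0],3.0]]'>/dev/null; A
python3 -m crank '[[[0,-0.01,-0.51],[-3,0,0],3.0]]'>/dev/null; A
```

```text
T 9.9 phi 32.9 r 97.7 z 130.3 Fcw -0.04 Frad -0.84 jawerr 0.1 w 29.9 q6 1.06
T 10.03 phi 35.8 r 97.9 z 130.3 Fcw -0.29 Frad 0.27 jawerr 0.3 w 29.9 q6 1.01
T 10.15 phi 39.0 r 98.0 z 130.4 Fcw 1.19 Frad 0.29 jawerr 0.2 w 30.0 q6 0.97
T 10.28 phi 42.0 r 98.0 z 130.3 Fcw 0.96 Frad -0.58 jawerr 0.2 w 30.2 q6 0.92
T 10.4 phi 44.8 r 98.2 z 130.4 Fcw 3.5 Frad 0.84 jawerr 0.5 w 30.1 q6 0.88
T 10.53 phi 47.5 r 98.3 z 130.4 Fcw 5.83 Frad 0.48 jawerr 0.8 w 30.1 q6 0.83
T 10.65 phi 50.1 r 98.4 z 130.5 Fcw 6.09 Frad 0.46 jawerr 1.1 w 30.0 q6 0.78
T 10.78 phi 52.9 r 98.5 z 130.5 Fcw 7.62 Frad 0.96 jawerr 1.4 w 30.2 q6 0.74
T 10.9 phi 55.7 r 98.5 z 130.5 Fcw 8.76 Frad -0.13 jawerr 1.5 w 30.3 q6 0.69
T 11.03 phi 58.6 r 98.6 z 130.6 Fcw 7.83 Frad -0.44 jawerr 1.6 w 29.8 q6 0.64
T 11.15 phi 61.6 r 98.6 z 130.5 Fcw 8.72 Frad 0.94 jawerr 1.7 w 30.4 q6 0.59
T 11.28 phi 64.6 r 98.6 z 130.5 Fcw 7.67 Frad -0.13 jawerr 1.6 w 30.4 q6 0.55
```

```bash
A(){ python3 -c "from h import *; ana()"; }
python3 -m crank '[[[0,-0.02,-0.51],[-3,0,0],3.0]]'>/dev/null; A
python3 -m crank '[[[0,-0.02,-0.51],[-3,0,0],3.0]]'>/dev/null; A
python3 -m crank '[[[0,-0.02,-0.51],[-3,0,0],3.0]]'>/dev/null; A
python3 -m crank '[[[0,-0.02,-0.51],[-3,0,0],3.0]]'>/dev/null; A
python3 -m crank '[[[0,-0.02,-0.51],[-3,0,0],3.0]]'>/dev/null; A
python3 -m crank '[[[0,-0.02,-0.51],[-3,0,0],3.0]]'>/dev/null; A
python3 - <<'E'
import numpy as np
from scipy.optimize import curve_fit
E
```

```text
T 11.4 phi 67.8 r 98.4 z 130.5 Fcw 6.23 Frad 1.12 jawerr 1.5 w 30.1 q6 0.5
T 11.53 phi 71.0 r 98.3 z 130.5 Fcw 4.36 Frad 0.74 jawerr 1.2 w 29.9 q6 0.45
T 11.65 phi 74.3 r 98.1 z 130.4 Fcw 2.98 Frad 0.14 jawerr 0.9 w 29.9 q6 0.4
T 11.78 phi 77.7 r 97.9 z 130.3 Fcw 1.68 Frad 1.27 jawerr 0.5 w 29.9 q6 0.35
T 11.9 phi 80.8 r 97.8 z 130.4 Fcw 0.23 Frad 0.29 jawerr 0.4 w 29.7 q6 0.3
T 12.03 phi 83.8 r 97.7 z 130.4 Fcw 0.82 Frad 0.66 jawerr 0.4 w 29.6 q6 0.25
```

```bash
A(){ python3 -c "from h import *; ana()"; }
python3 - <<'E'
import numpy as np
from scipy.optimize import curve_fit
p=np.array([39,42,44.8,47.5,50.1,52.9,55.7,58.6,61.6,64.6,67.8,71,74.3,77.7,80.8,83.8]);F=np.array([1.19,.96,3.5,5.83,6.09,7.62,8.76,7.83,8.72,7.67,6.23,4.36,2.98,1.68,.23,.82])
f=lambda x,c,a,w,b:b+a*np.exp(-((x-c)/w)**2)
print(curve_fit(f,p,F,[59,8,12,.7])[0])
E
python3 -m crank '[[[0,-0.01,0.51],[3,0,0],3.0],[[0,-0.01,0.51],[3,0,0],3.0],[[0,-0.01,0.51],[3,0,0],3.0],[[0,-0.01,0.51],[3,0,0],3.0]]'>/dev/null; A
python3 -m crank '[[[0,-0.01,0.51],[3,0,0],3.0],[[0,-0.01,0.51],[3,0,0],3.0],[[0,-0.01,0.51],[3,0,0],3.0],[[0,0,0],[0,0,0],3.0]]'>/dev/null; A
```

```text
[58.92263129  9.33143945 15.29933982 -0.52720015]
T 12.53 phi 72.4 r 97.6 z 130.1 Fcw -3.4 Frad -0.34 jawerr -0.3 w 29.7 q6 0.45
T 13.03 phi 63.4 r 97.8 z 130.1 Fcw -3.78 Frad 0.6 jawerr -0.3 w 30.1 q6 0.6
```

```bash
A(){ python3 -c "from h import *; ana()"; }
python3 -m crank '[[[0,-0.01,0.46],[2.5,0,0],3.0],[[0,-0.01,0.46],[2.5,0,0],3.0]]'>/dev/null; A
python3 -m crank '[[[0,0,0],[0,0,0],3.0],[[0,0,0],[0,0,0],3.0],[[0,0,0],[0,0,0],3.0],[[0,0,0],[0,0,0],3.0]]'>/dev/null; A
```

```text
T 13.28 phi 58.9 r 97.6 z 130.1 Fcw -9.32 Frad -0.3 jawerr -0.8 w 30.3 q6 0.68
T 13.78 phi 57.7 r 97.8 z 130.1 Fcw -5.79 Frad 0.21 jawerr 0.4 w 29.7 q6 0.67
```

```bash

python3 -m crank '[[[0,0,0],[0,0,0],4.5],[[0,0,0],[0,0,0],5],[[-3.7,0,0],[0,0,0],5],[[-3.7,0,0],[0,0,0],5],[[0,0,0],[10,0,0],5]]'; python3 -m crank '[[[0,0,0],[10,0,0],5],[[0,0,0],[10,0,0],5],[[0,0,0],[10,0,0],5],[[0,0,0],[10,0,0],5],[[0,0,0],[8,0,0],5]]'
python3 - <<'E'
from h import *
show(); to((426.6,165.6,205),-90)
cams()
cv2.imwrite(f"pics/side3.png",cv2.convertScaleAbs(cv2.resize(CAM["sidep"][160:360,180:440,::-1],None,fx=3,fy=3,interpolation=cv2.INTER_CUBIC),alpha=1.6))
E
```

```text
t: 14.4
ee_pos: [608.0, 83.3, 207.9]
orientation: [0.577, 1.487, -0.573]
ft_force: [0.6, 0.1, -0.3]
width: 50.1
t: 15.02
ee_pos: [605.8, 83.0, 204.4]
orientation: [1.213, 1.206, -1.212]
ft_force: [0.8, -0.1, -0.5]
width: 50.0
t 15.03 p [605.8  83.  204.4] F [ 0.84 -0.05 -0.51] w 50.0 q [ 0.12  0.39  1.65 -0.    1.09  1.69] jawyaw -90.2 x [ 0.001 -0.    -1.   ]
shift cm [ -0.08 -17.96  -8.19] turn about x -0.2 dist 19.7
```

View pics/side3.png

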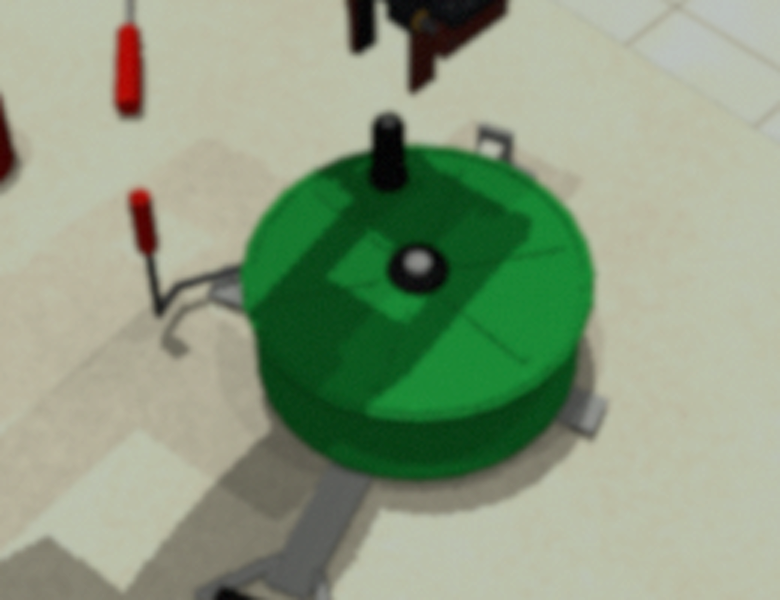

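The reel stands with the knob at (388,122) in the side crop, and the handle is at (140,200). Next I go to the handle.

```bash

python3 -m crank '[[[0,-4.5,-2.05],[0,0,0],5],[[0,-4.5,-2.05],[0,0,0],5],[[0,-4.5,-2.05],[0,0,0],5],[[0,-4.5,-2.05],[0,0,0],5],[[0,0,0],[0,0,0],5]]'; python3 -m crank '[[[3.6,0,0],[0,0,0],5],[[3.6,0,0],[0,0,0],5],[[0,0,0],[0,0,0],2.4],[[0,0,0],[0,0,0],2.4],[[0,0,0],[0,0,0],2.4]]'
python3 -c "from h import *; show()"
```

```text
t: 15.75
ee_pos: [422.8, 165.7, 204.4]
orientation: [1.204, 1.212, -1.205]
ft_force: [1.3, -0.2, 0.4]
width: 50.0
t: 16.38
ee_pos: [426.6, 165.5, 133.6]
orientation: [1.21, 1.208, -1.206]
ft_force: [0.1, 0.6, -0.4]
width: 25.3
t 16.38 p [426.6 165.5 133.6] F [ 0.09  0.64 -0.44] w 25.3 q [ 0.34  0.27  2.04 -0.    0.83  1.91] jawyaw -89.9 x [ 0.003  0.001 -1.   ]
```

```bash

python3 -m crank '[[[0,0,0.7],[0,0,0],2.4],[[0,0.05,0.8],[0,0,0],2.4],[[0,0.05,0.8],[0,0,0],2.4],[[0,0.05,0.8],[0,0,0],2.4]]'; python3 -m crank '[[[0,0.05,0.5],[0,0,0],2.4],[[0,0,0.4],[0,0,0],2.4]]';python3 -m crank '[[[0,0.05,0.3],[0,0,0],2.4],[[0,0,0.2],[0,0,0],2.4]]'
```

```text
t: 16.88
ee_pos: [426.4, 134.7, 133.1]
orientation: [1.21, 1.211, -1.208]
ft_force: [-4.2, 7.0, 4.2]
width: 23.9
t: 17.12
ee_pos: [427.1, 125.7, 133.1]
orientation: [1.21, 1.21, -1.208]
ft_force: [-3.5, 6.2, 1.9]
width: 24.1
t: 17.38
ee_pos: [427.7, 120.9, 133.1]
orientation: [1.211, 1.21, -1.208]
ft_force: [-2.6, 8.4, 0.7]
width: 24.0
```

```bash

python3 -m crank '[[[0,0,0.2],[0,0,0],2.4],[[0,0,0.1],[0,0,0],2.4]]'; python3 -m crank '[[[0,0,0.1],[0,0,0],2.4],[[0,0,0.1],[0,0,0],2.4]]';python3 -m crank '[[[0,0,0.1],[0,0,0],2.4],[[0,0,0],[0,0,0],2.4]]'
```

```text
t: 17.62
ee_pos: [428.1, 118.2, 133.2]
orientation: [1.212, 1.21, -1.207]
ft_force: [-2.0, 8.2, -0.2]
width: 24.0
t: 17.88
ee_pos: [428.4, 116.4, 133.2]
orientation: [1.212, 1.21, -1.206]
ft_force: [-0.7, 8.9, 0.2]
width: 23.8
t: 18.12
ee_pos: [428.5, 115.4, 133.2]
orientation: [1.212, 1.21, -1.206]
ft_force: [-1.0, 9.5, -0.8]
width: 24.1
```

```bash

python3 -m crank '[[[0,0,0.1],[0,0,0],2.4],[[0,0,0.1],[0,0,0],2.4]]';python3 -m crank '[[[0,0,0.1],[0,0,0],2.4],[[0,0,0],[0,0,0],2.4]]';python3 -m crank '[[[0,0,0.1],[0,0,0],2.4],[[0,0,0],[0,0,0],2.4]]'
```

```text
t: 18.38
ee_pos: [428.7, 114.4, 133.2]
orientation: [1.214, 1.21, -1.206]
ft_force: [-0.6, 18.3, -3.3]
width: 24.6
t: 18.62
ee_pos: [428.7, 114.3, 133.2]
orientation: [1.216, 1.211, -1.205]
ft_force: [-1.0, 21.3, -2.4]
width: 24.7
t: 18.88
ee_pos: [428.8, 114.1, 133.2]
orientation: [1.217, 1.212, -1.205]
ft_force: [-1.2, 26.8, -5.1]
width: 24.3
```

It is hard on its stop at 27 N with no more travel. I ease off, open the fingers, lift and look.

```bash

python3 -m crank '[[[0,0,-0.4],[0,0,0],2.4],[[0,0,-0.2],[0,0,0],5],[[0,0,0],[0,0,0],5],[[-3.7,0,0],[0,0,0],5],[[-3.7,0,0],[0,0,0],5]]';python3 -m crank '[[[-3,-3,-5],[0,0,0],5],[[0,-3,-5],[0,0,0],5],[[0,-3,-5],[0,0,0],5],[[0,-3,-5],[0,0,0],5],[[0,0,-5],[0,0,0],5]]'
python3 -c "from h import *; show()
cams()
for n in('side','top'): cv2.imwrite(f'pics/{n}4.png',cv2.convertScaleAbs(cv2.resize(CAM[n+'p'][160:360,180:440,::-1],None,fx=3,fy=3,interpolation=cv2.INTER_CUBIC),alpha=1.6));cv2.imwrite(f'pics/{n}4full.png',CAM[n+'p'][:,:,::-1])"
```

```text
t: 19.5
ee_pos: [427.4, 115.6, 207.0]
orientation: [1.208, 1.21, -1.21]
ft_force: [1.9, -0.6, 0.4]
width: 49.8
t: 20.12
ee_pos: [307.3, 364.6, 235.2]
orientation: [1.207, 1.21, -1.208]
ft_force: [1.3, -0.3, 0.6]
width: 49.8
t 20.12 p [307.3 364.6 235.2] F [ 1.29 -0.3   0.64] w 49.8 q [ 0.85  0.15  1.91 -0.    1.08  2.41] jawyaw -89.9 x [ 0. -0. -1.]
```

View pics/top4.png

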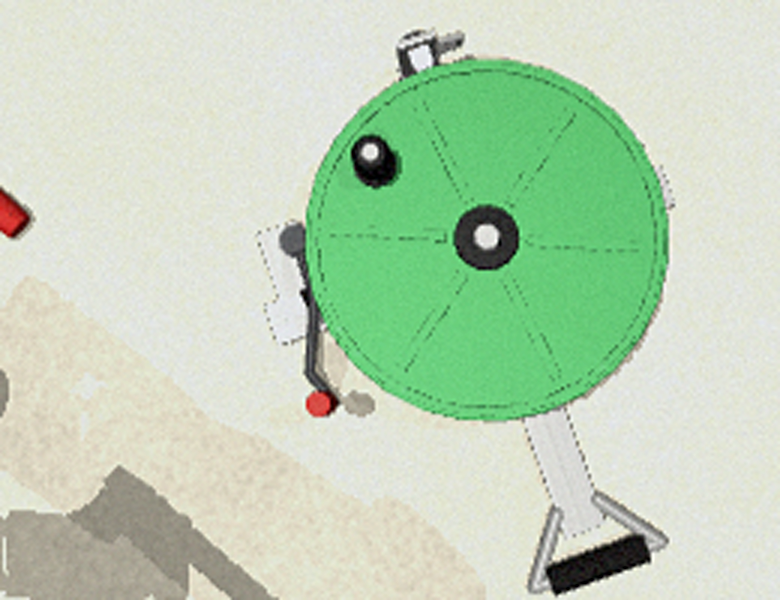

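View pics/side4full.png

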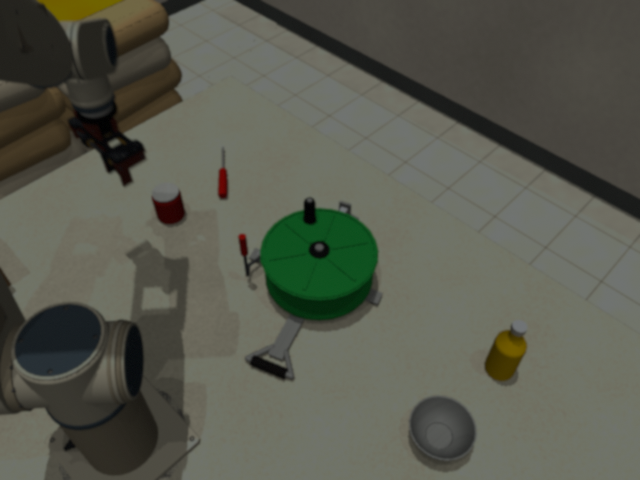

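```bash
python3 -c "
from h import *
cams()
k=onplane('top',(303.3,210.7),173)[:2];h=onplane('top',(286.3,294.7),167)[:2]
print(k,np.degrees(np.arctan2(*(k-C)[::-1])),h)"
```

```text
[604.52767798  83.91738776] 57.744710711170875 [429.54232304 115.7561566 ]
```

```bash
python3 -c "
from workcell import *
print(close_job())"
```

```text
the job is handed in; nothing more can be done
None
```

I let the brake off, found the place of hardest drag, stopped the reel there and pushed the brake firmly on again. The job was handed in at about 20 s; no verdict is reported.

- **Finding the place:** I held the knob loosely between the fingers without squeezing it, and turned the reel about 260° one way. The drag was about 0.7 N on most of the turn and peaked at about 9 N. A slow sweep back put the peak at about 58 to 59° crank angle (world frame).
- **Stopping there:** I stopped at the peak with the brake off and held still for about 0.5 s.
- **Brake on:** I pushed the handle towards the reel until it would go no further, with 27 N at its stop.
- **Last checks:** The last pictures put the crank at 57.7°, about 1° from the peak, and the handle within about 2 mm of where it was at the start, when the brake was on. In the last side view the bowl, bottle, tin and screwdriver looked unmoved. The arm was clear of everything.
- **Not checked:** I could not read the nose and pad forces directly; I infer them from the drag and the handle force.

No check failed. One stray reading of 1.8 N near 162° was not repeated at the readings about 12° to either side, so I took it for noise.

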